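Lay the next clay block with a spacer in the joint

ROBOT

A 7-joint arm with a two-finger parallel gripper is mounted at the origin on the work surface. World frame = base frame: x ahead of the robot, y to its left, z up, the work surface at z = 0. Lengths are in m, angles in rad, forces in N, time in s.
With the tool pointing down it reaches from about 0.4 to 0.875 m from the base axis. Payload 19.3 kg.
Tool frame: the origin (TCP) lies midway between the tips of the shut fingers; the grasp point (between the pads) lies bot.tcp_to_grasp behind it (bot.tcp_to_grasp is the distance from the TCP to the grasp point, in m); z points along the fingers, y is the line along which they close (so a half turn about z gives the same grasp; the last joint's range is limited). The gripper opens to 85 mm and grips with 20 to 120 N. Pads are 22 mm wide; open, the fingers measure 114 mm over their backs; the gripper's body (76 mm by 85 mm) begins 54 mm behind the grasp point. The pads swing forward as they close: fully open they stand 13 mm farther back than shut.
Start: joints at [-1.175, 0.521, -0.036, 1.599, 0.021, 1.021, -0.113], TCP at [0.281, 0.558, 0.231] pointing down, gripper open.
Joint ranges: [-2.91, 2.91], [-0.3, 2.13], [-1.5, 1.42], [0.17, 2.43], [-1.26, 4.41], [0.16, 1.93], [-2.52, 2.52]. Speed limits (rad/s): [1.89, 1.89, 2.39, 2.39, 3.01, 3.01, 3.01].

INTERFACE

Orientations are given as [roll, pitch, yaw] about the fixed x, y, z axes, in that order (R = Rz(yaw) Ry(pitch) Rx(roll)).
In Python, from workcell import observe, imaging, bot gives the robot as it stands.
- The arm moves only by the tool send_rows, never from a script. Its argument "plan" is text: rows parted by semicolons, each of 7 numbers parted by spaces: the shift along the tool's x, y, z in m, then the turn, a rotation vector about the tool's x, y, z in degrees, then the finger opening in m, from 0 to 0.0854. In form: dx dy dz rx ry rz claw; .... A call has 1 to 10 rows; each row is the pose to reach, as a shift and turn from the pose commanded when the call began, along the tool's axes at that moment; what a row does not reach only later rows make up. A row lasts 1/12 s, in which the tool goes at most 41.7 mm and 7.16 degrees, less where a joint would pass 70% of its speed; a pose out of reach is approached as far as the arm can. A call with a gripper value outside its range is refused whole. The fingers move at their own pace and stop on an object; "grip_force" is the grip in N (left out, the last holds). Time passes only in rows, so rows that repeat a pose let the fingers close. It gives the time, the measured TCP pose, the force, the opening and the grip force at its end, in the units of the state.
- observe(): the state, without advancing time (a new reading comes with each control period).
- imaging.grab_frame(name): name is "scene" or "side" or "wrist"; returns a dict with "color" (480x640x3 uint8, red, green, blue), "fx", "fy", "cx", "cy" (pixels), "dist_coeffs" ([k1, k2, p1, p2, k3] as OpenCV has them; the pictures are not rectified), "eye" and "orientation" of the camera in the world; the wrist camera has in their place "tool_from_camera" (4x4, takes a point from camera to tool coordinates, whose origin is the TCP and whose axes are the flange's). Camera axes: x right, y down, z forward; pixel columns grow to the right and rows downward; lengths in m; the calibration is good to about 2 mm. A picture is of the moment at which its call begins: read the wrist's pose just before it. There is no depth.
- bot.job_done(): hands the job in; it is judged then, once.
The state is a dict: "clock": time; "qpos": joint angles; "qd": joint speeds; "joint_efforts": joint torques, N m; "position": TCP position; "tool_rot": TCP orientation; "force": force on the tool from outside, world axes, zero at the start; "moment": the same for the moment, N m; "grip_width": finger opening in m; "finger_force": force on a finger pad.
Only numpy, scipy, OpenCV 4.12 (cv2) and the standard library are available. Lean on these libraries where they do the work, as an engineer would, in place of code of your own. Each camera call takes 0.05 s, during which the arm holds its last target. There are 200 camera calls.

TASK

Carry on the row of red clay blocks glued to the plywood board: stand the yellow spacer flat on the board against the free end of the row and let go, then lay the loose red clay block on the bare board beyond it, end-on against the spacer and straight in line with the row. Leave the spacer standing in the joint, and leave the loose grey block where it lies.

Things in the scene. Friction and masses are not known exactly. Their poses are not given: they have to be found in the camera images.
- row_end (a point): On the fixed plywood board (380 x 110 x 12 mm thick, on the table): bottom middle of the free end face of the last of two red blocks glued in a row (each 90 long, 60 wide, 40 mm high, 25 mm joint between), level with the board's top. x points along the row, away from the glued blocks, over the bare board, which runs on 165 mm from here; y across the row; z up. The board's place and yaw vary.
- spacer: Loose yellow plastic spacer block, standing on the table: 25 mm thick along its x (the width of the joint), 60 mm along its y, 40 mm high. Origin at the centre of its underside, z up. In the joint its x lies along the row, its 60 mm side across it, so it can be held by its two ends 60 mm apart while its flat faces touch the blocks.
- clay_block: Loose red terracotta block: 90 mm long along its x, 60 mm wide along its y, 40 mm high, about 0.3 to 0.6 kg. Origin at the centre of its underside, z up. Its length lies along the row when laid; either end may face the spacer.
- grey_block: Loose grey concrete block of the same size and axes as the clay block; not wanted, to be left where it lies.
Things that resemble listed ones, but are neither listed nor needed, are in the scene too. There is more than one size of the spacer; the job needs the middle-sized.

How it is judged:
By the outcome, as a careful person would: the job done as asked, in the order asked, and still so for the second after the job is handed in, with the robot touching nothing.
It also fails if it takes over 54 s, if anything falls off the work surface, if the arm or the gripper's body presses on something with over 40 N, if the wrist force passes 120 N, or if a joint passes its speed limit or range.

## Working session

There is one attempt and no reset: what is moved stays moved. The work goes in short steps, Python scripts to look and compute and a tool call to move; the robot and the scene stay as the last step left them, time stands still between calls to the robot, and variables do not carry over. Pictures are saved under pics/ and viewed, at most 10 in all, crops included, and the job is handed in when it is done.

Besides the shell and the picture viewer there is one more tool, called as name(argument=value, ...) on one line, values as JSON. send_rows: Moves the arm, as the interface text tells. Its arguments: {"type":"object","properties":{"plan":{"type":"string"},"grip_force":{"type":"number"}},"required":["plan"]}

```bash
ls; mkdir -p pics
python3 - <<'E'
from workcell import observe, imaging, bot
import cv2,numpy as np
print(observe(), bot.tcp_to_grasp)
a=[]
for n in("scene","side","wrist"):
    f=imaging.grab_frame(n); print(n,{k:v for k,v in f.items() if k!="color"})
    cv2.imwrite(f"pics/{n}0.png",f["color"][:,:,::-1])
E
```

```text
pics
{'clock': 0.0, 'qpos': array([-1.17518927,  0.52196932, -0.03629725,  1.59995801,  0.02117041,
        1.02109978, -0.11281034]), 'qd': array([-0.00058631, -0.00101456, -0.00045997, -0.00173801,  0.00029735,
       -0.0009118 , -0.00059514]), 'joint_efforts': array([-3.84343411e-04, -9.27117777e+01,  1.97967589e+00, -3.69940567e+01,
        1.78228423e-02,  8.04013020e-03, -3.90676931e-06]), 'position': array([0.28061525, 0.55811562, 0.23077181]), 'tool_rot': array([-3.14054398e+00,  6.37239835e-05,  2.67572280e+00]), 'force': array([0.43110662, 0.2239443 , 0.0550531 ]), 'moment': array([ 0.00043127, -0.02608218, -0.01010236]), 'finger_force': 0.0, 'grip_width': 0.08530617184206325} 0.0187
scene {'fx': 435.06759106271113, 'fy': 435.06759106271113, 'cx': 317.0490750875431, 'cy': 238.47820833036286, 'dist_coeffs': array([-0.00083339,  0.        ,  0.        ,  0.        ,  0.        ]), 'eye': array([0.9817062 , 0.28794627, 0.37555355]), 'orientation': array([-2.12687034,  0.00401252,  2.03378681])}
side {'fx': 463.95270975706734, 'fy': 463.95270975706734, 'cx': 317.44007677871014, 'cy': 239.1390972023715, 'dist_coeffs': array([-0.08451066,  0.        ,  0.        ,  0.        ,  0.        ]), 'eye': array([ 0.44606683, -0.44202859,  0.49944959]), 'orientation': array([-2.3204731 , -0.00444395, -0.09281606])}
wrist {'fx': 370.9556249429127, 'fy': 370.9556249429127, 'cx': 321.6989302793276, 'cy': 236.9067057358181, 'dist_coeffs': array([-0.07339077,  0.        ,  0.        ,  0.        ,  0.        ]), 'tool_from_camera': array([[-2.25672880e-04, -9.53241737e-01, -3.02208768e-01,
         7.61386128e-02],
       [ 9.99999942e-01, -2.92155842e-04,  1.74787369e-04,
        -3.34127378e-04],
       [-2.54906673e-04, -3.02208711e-01,  9.53241748e-01,
        -1.42761817e-01],
       [ 0.00000000e+00,  0.00000000e+00,  0.00000000e+00,
         1.00000000e+00]])}
```

View pics/scene0.png

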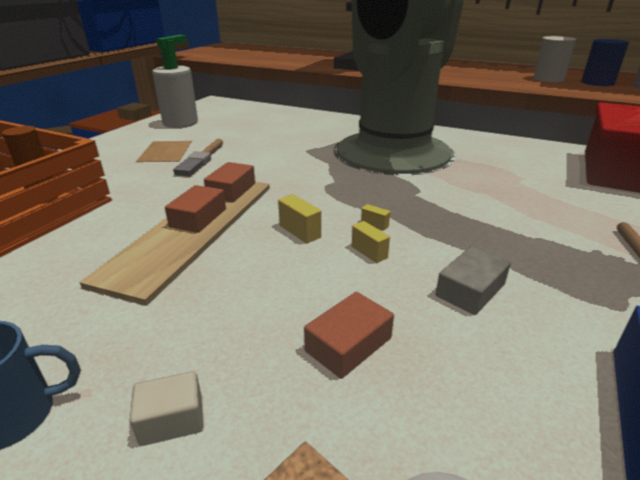

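View pics/side0.png

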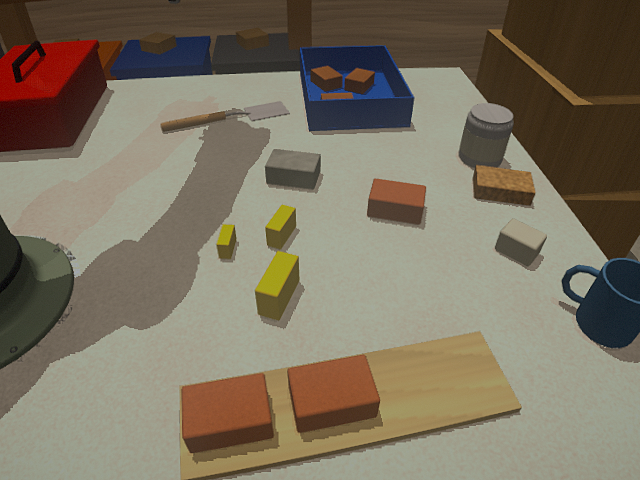

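The scene view shows three yellow blocks: large at (300,218), middle at (370,240) and small at (376,216). The loose red block is at (349,333), the grey one at (473,278), and the board with the glued row is on the left. In the side view the middle spacer is at (281,227), the loose red block at (397,200), and the free end of the row near (378,395). Next I measure the top faces.

```bash
cat > h.py <<'E'
import cv2,numpy as np
from scipy.spatial.transform import Rotation as R
from workcell import observe, imaging, bot
def cam(n):
    s=observe(); f=imaging.grab_frame(n); K=np.array([[f["fx"],0,f["cx"]],[0,f["fy"],f["cy"]],[0,0,1]])
    if n=="wrist":
        T=np.eye(4);T[:3,:3]=R.from_euler("xyz",s["tool_rot"]).as_matrix();T[:3,3]=s["position"]
        T=T@np.array(f["tool_from_camera"]); Rm,e=T[:3,:3],T[:3,3]
    else: Rm,e=R.from_euler("xyz",f["orientation"]).as_matrix(),np.array(f["eye"])
    return f["color"],K,np.array(f["dist_coeffs"]),Rm,e
def cast(c,px,z):
    p=cv2.undistortPoints(np.float64(px).reshape(-1,1,2),c[1],c[2])[:,0]
    d=np.c_[p,np.ones(len(p))]@c[3].T
    return (c[4]+d*((z-c[4][2])/d[:,2])[:,None])[:,:2]
def proj(c,P):
    P=np.float64(P); rv=cv2.Rodrigues(c[3].T)[0]
    return cv2.projectPoints(P,rv,-c[3].T@c[4],c[1],c[2])[0][:,0]
def masks(img,kind):
    h=cv2.cvtColor(img,cv2.COLOR_RGB2HSV)
    lo,hi={"yellow":((24,150,50),(35,255,255)),"red":((2,100,40),(11,215,255))}[kind]
    m=cv2.morphologyEx(cv2.inRange(h,lo,hi),cv2.MORPH_OPEN,np.ones((3,3)))
    n,l,st,_=cv2.connectedComponentsWithStats(m)
    return h,[(l==i).astype(np.uint8) for i in range(1,n) if st[i,4]>150]
def tops(c,kind,z):
    """top faces: bright part of each blob -> world rectangle at height z"""
    h,ms=masks(c[0],kind); out=[]
    for m in ms:
        v=c[0][:,:,0][m>0]; t,_=cv2.threshold(v,0,255,cv2.THRESH_OTSU)
        b=((m>0)&(c[0][:,:,0]>t)).astype(np.uint8); b=cv2.morphologyEx(cv2.morphologyEx(b,cv2.MORPH_CLOSE,np.ones((3,3))),cv2.MORPH_OPEN,np.ones((3,3)))
        cs=cv2.findContours(b,cv2.RETR_EXTERNAL,cv2.CHAIN_APPROX_NONE)[0]
        if not cs: continue
        k=max(cs,key=cv2.contourArea)[:,0]
        w=cast(c,k,z); (cx,cy),(a,bb),an=cv2.minAreaRect((w*1000).astype(np.float32))
        if a<bb: a,bb,an=bb,a,an+90   # an: direction of the long side
        out.append((k.mean(0).round(),(round(cx,1),round(cy,1)),(round(a,1),round(bb,1)),round((an+90)%180-90,1)))
    return out
E
python3 - <<'E'
from h import *
for n in("scene","side"):
    c=cam(n)
    for k,z in(("yellow",.04),("red",.04),("red",.052)):
        print(n,k,z)
        for o in tops(c,k,z): print("  ",*o)
E
```

```text
scene yellow 0.04
scene red 0.04
   [592.  95.] (-621.3, 430.2) (93.3, 57.9) -2.5
   [103. 121.] (206.7, -705.4) (139.6, 139.4) 0.3
   [612. 173.] (3.5, 444.5) (215.3, 82.8) 1.0
   [ 47. 227.] (642.9, -338.6) (168.0, 24.1) 0.2
   [194. 198.] (472.4, -203.1) (91.8, 59.4) 6.8
   [349. 322.] (638.3, 155.9) (87.2, 57.9) -19.1
scene red 0.052
   [592.  95.] (-564.0, 425.1) (89.9, 55.9) -2.5
   [103. 121.] (234.4, -669.9) (134.6, 134.5) 0.3
   [612. 173.] (38.5, 438.9) (207.6, 79.8) 1.0
   [ 47. 227.] (655.0, -316.2) (162.0, 23.2) 0.2
   [194. 198.] (490.6, -185.5) (88.5, 57.3) 6.8
   [349. 322.] (650.6, 160.6) (84.1, 55.9) -19.1
side yellow 0.04
   [225. 235.] (359.3, 71.6) (42.5, 17.2) 81.5
   [276. 274.] (433.2, -11.1) (77.3, 31.3) 65.9
side red 0.04
   [ 71. 118.] (1.8, 499.4) (299.6, 96.5) 89.9
   [398. 192.] (635.2, 151.6) (86.7, 56.8) -18.6
   [332. 385.] (488.3, -183.7) (89.8, 58.6) 6.7
   [224. 405.] (371.7, -197.2) (89.5, 58.4) 6.4
side red 0.052
   [ 71. 118.] (13.4, 474.9) (291.8, 93.9) 89.9
   [398. 192.] (630.3, 136.1) (84.4, 55.4) -18.6
   [332. 385.] (487.2, -190.4) (87.5, 57.1) 6.7
   [224. 405.] (373.7, -203.6) (87.2, 56.9) 6.4
```

```bash
sed -i 's/((24,150,50),(35,255,255))/((20,120,30),(38,255,255))/' h.py
python3 - <<'E'
from h import *
for n in("scene","side"):
    c=cam(n); h=cv2.cvtColor(c[0],cv2.COLOR_RGB2HSV)
    for p in [(364,232),(378,246)] if n=="scene" else [(282,217),(273,235),(287,235)]: print(h[p[1],p[0]],end=' ')
    for o in tops(c,"yellow",.04): print("  ",*o)
    hh,ms=masks(c[0],"yellow")
    for m in ms:
        k=max(cv2.findContours(m,0,1)[0],key=cv2.contourArea)
        q=cv2.approxPolyDP(cv2.convexHull(k),2.,True)[:,0]
        print(len(k),q.tolist(),(cast(c,q,.04)*1000).round().tolist(),(cast(c,q,0)*1000).round().tolist())
E
```

```text
[ 25 154 166] [ 22 127  94]    [300. 205.] (417.5, -29.3) (79.1, 31.4) 65.6
   [371. 231.] (443.9, 107.9) (59.7, 25.0) 63.2
152 [[280, 199], [293, 195], [318, 209], [319, 236], [305, 241], [281, 225]] [[413.0, -69.0], [389.0, -56.0], [417.0, 6.0], [492.0, 45.0], [513.0, 33.0], [489.0, -22.0]] [[345.0, -111.0], [319.0, -97.0], [349.0, -28.0], [433.0, 16.0], [457.0, 3.0], [430.0, -59.0]]
177 [[365, 205], [389, 211], [386, 256], [379, 260], [353, 245], [354, 225]] [[369.0, 70.0], [372.0, 113.0], [498.0, 151.0], [512.0, 145.0], [492.0, 99.0], [439.0, 79.0]] [[296.0, 44.0], [299.0, 92.0], [441.0, 134.0], [456.0, 128.0], [434.0, 77.0], [374.0, 54.0]]
[ 29 222 164] [ 24 137  95] [ 24 126  89]    [280. 218.] (441.7, 103.6) (59.1, 24.1) 63.0
   [225. 234.] (359.5, 72.2) (44.1, 17.5) 80.7
   [277. 273.] (433.4, -11.6) (79.1, 32.4) 66.1
108 [[294, 208], [295, 226], [281, 247], [267, 244], [266, 225], [281, 205]] [[464.0, 124.0], [463.0, 81.0], [440.0, 37.0], [421.0, 45.0], [420.0, 87.0], [444.0, 133.0]] [[465.0, 173.0], [464.0, 126.0], [440.0, 79.0], [418.0, 88.0], [417.0, 133.0], [444.0, 183.0]]
90 [[223, 224], [234, 227], [235, 241], [230, 258], [219, 257], [217, 241]] [[355.0, 95.0], [372.0, 87.0], [374.0, 56.0], [369.0, 21.0], [353.0, 25.0], [348.0, 58.0]] [[347.0, 142.0], [365.0, 133.0], [368.0, 99.0], [362.0, 62.0], [345.0, 65.0], [340.0, 102.0]]
179 [[280, 251], [297, 256], [298, 281], [279, 319], [258, 313], [255, 289], [276, 252]] [[439.0, 29.0], [462.0, 17.0], [461.0, -30.0], [433.0, -90.0], [408.0, -79.0], [404.0, -39.0], [433.0, 28.0]] [[438.0, 70.0], [464.0, 57.0], [462.0, 6.0], [432.0, -59.0], [404.0, -47.0], [400.0, -4.0], [432.0, 69.0]]
```

The middle spacer measures 59×25 mm in both views, at about (443,106) mm and 63°, which is close to the tool's current yaw. Now I hover over it for a wrist view.

send_rows(plan="-0.020 -0.019 0 0 0 0 0.085; -0.046 -0.044 0 0 0 0 0.085; -0.072 -0.069 0 0 0 0 0.085; -0.098 -0.094 0 0 0 0 0.085; -0.124 -0.119 0 0 0 0 0.085; -0.150 -0.144 0 0 0 0 0.085; -0.176 -0.169 0 0 0 0 0.085; -0.202 -0.194 0 0 0 0 0.085; -0.228 -0.219 0 0 0 0 0.085; -0.254 -0.243 0 0 0 0 0.085")

```text
clock: 1.18
position: [0.3987, 0.2254, 0.2315]
tool_rot: [3.141, 0.0, 2.676]
force: [1.2, 0.0, 0.8]
grip_width: 0.0849
finger_force: 0.0
```

send_rows(plan="-0.024 -0.023 0 0 0 0 0.085; -0.046 -0.044 0 0 0 0 0.085; -0.068 -0.064 0 0 0 0 0.085; -0.084 -0.080 0 0 0 0 0.085; -0.094 -0.088 0 0 0 0 0.085; -0.094 -0.088 0 0 0 0 0.085; -0.094 -0.088 0 0 0 0 0.085; -0.094 -0.088 0 0 0 0 0.085; -0.094 -0.088 0 0 0 0 0.085; -0.094 -0.088 0 0 0 0 0.085")

```text
clock: 2.02
position: [0.4427, 0.1072, 0.2313]
tool_rot: [3.142, -0.0, 2.677]
force: [0.2, -0.2, -0.2]
grip_width: 0.085
finger_force: 0.0
```

Run:
```python
from h import *
s=observe(); print(s["clock"],s["position"],s["tool_rot"],s["qd"].round(3),s["force"])
c=cam("wrist"); cv2.imwrite("pics/w1.png",c[0][:,:,::-1])
for k,z in(("yellow",.04),("red",.04),("red",.052)):
    for o in tops(c,k,z): print(k,z,*o)
```

```text
2.0167 [0.44271998 0.10717676 0.2312673 ] [ 3.14152852e+00 -1.60907287e-04  2.67714036e+00] [ 0.003  0.001  0.003  0.     0.001 -0.     0.001] [ 0.20430876 -0.24193513 -0.2426048 ]
yellow 0.04 [255. 133.] (358.1, 84.2) (44.5, 18.1) 81.2
yellow 0.04 [319. 206.] (441.9, 104.5) (59.2, 23.6) 63.4
yellow 0.04 [195. 261.] (435.8, -27.6) (80.2, 33.4) 65.9
yellow 0.04 [220. 416.] (610.2, -107.7) (56.6, 8.2) 4.8
red 0.04 [ 23. 289.] (376.9, -216.0) (85.9, 61.1) 7.0
red 0.04 [423. 350.] (629.9, 135.0) (88.9, 24.6) -15.6
red 0.04 [ 86. 356.] (479.7, -203.6) (66.9, 60.9) 6.8
red 0.052 [ 23. 289.] (376.8, -203.1) (82.8, 58.9) 7.0
red 0.052 [423. 350.] (620.7, 135.2) (85.7, 23.7) -15.6
red 0.052 [ 86. 356.] (475.9, -191.2) (64.5, 58.7) 6.8
```

View pics/w1.png

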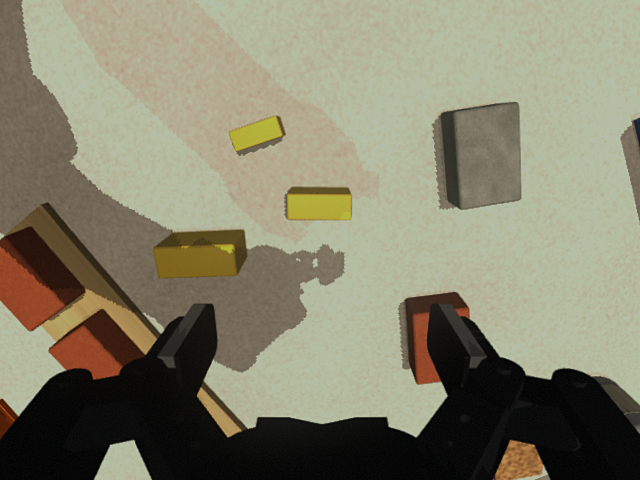

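The wrist view shows the middle spacer at pixel (319,206), square to the fingers; three views agree on (442,105) mm at 63.4°. I descend and grip.

send_rows(plan="0 -0.001 0.025 0 0 0 0.085; 0 -0.0025 0.060 0 0 0 0.085; 0 -0.0025 0.098 0 0 0 0.085; 0 -0.0025 0.135 0 0 0 0.085; 0 -0.0025 0.170 0 0 0 0.085; 0 -0.0025 0.195 0 0 0 0.085; 0 -0.0025 0.212 0 0 0 0.085; 0 -0.0025 0.222 0 0 0 0.085; 0 -0.0025 0.226 0 0 0 0.085; 0 -0.0025 0.226 0 0 0 0.085", grip_force=40)

```text
clock: 2.9
position: [0.4417, 0.1042, 0.0051]
tool_rot: [-3.141, -0.0, 2.676]
force: [-0.6, -0.4, 0.1]
grip_width: 0.0852
finger_force: 0.0
```

send_rows(plan="0 0 0 0 0 0 0.07; 0 0 0 0 0 0 0.06; 0 0 0 0 0 0 0.05; 0 0 0 0 0 0 0.05; 0 0 0 0 0 0 0.05; 0 0 0 0 0 0 0.05; 0 0 0 0 0 0 0.05; 0 0 0 0 0 0 0.05", grip_force=40)

```text
clock: 3.57
position: [0.4425, 0.1044, 0.0065]
tool_rot: [3.14, 0.001, 2.676]
force: [-1.3, 0.8, 8.5]
grip_width: 0.0596
finger_force: 41.2
```

send_rows(plan="0 0 -0.010 0 0 0 0.05; 0 0 -0.030 0 0 0 0.05; 0 0 -0.060 0 0 0 0.05; 0 0 -0.090 0 0 0 0.05; 0 0 -0.120 0 0 0 0.05; -0.015 -0.011 -0.140 0 0 -3 0.05; -0.035 -0.026 -0.150 0 0 -8 0.05; -0.058 -0.043 -0.150 0 0 -13 0.05; -0.081 -0.060 -0.150 0 0 -18 0.05; -0.104 -0.077 -0.150 0 0 -23 0.05")

```text
clock: 4.4
position: [0.5007, -0.0127, 0.157]
tool_rot: [3.141, 0.002, 3.082]
force: [0.5, -0.2, 0.7]
grip_width: 0.0592
finger_force: 44.0
```

```bash
cat >> h.py <<'E'
def go(x,y,z,yd):
    """shift (tool axes, m) and rz (deg) from the measured pose to TCP x,y,z with tool y along yd degrees"""
    s=observe(); M=R.from_euler("xyz",s["tool_rot"]); cur=np.degrees(s["tool_rot"][2])-90
    d=M.inv().apply(np.array([x,y,z])-s["position"]); rz=-((yd-cur+90)%180-90)
    print("t",round(s["clock"],2),"pos",s["position"].round(4),"rot",s["tool_rot"].round(4),"w",round(s["grip_width"],4),"shift",d.round(4),"rz",round(rz,2))
E
python3 -c "
from h import *
go(.5857,-.1766,.155,96.7)"
```

```text
t 4.4 pos [ 0.5007 -0.0127  0.157 ] rot [3.1414e+00 2.0000e-03 3.0818e+00] w 0.0592 shift [-0.0946 -0.1586  0.0022] rz -10.13
```

send_rows(plan="-0.015 -0.025 0 0 0 -4 0.05; -0.032 -0.053 0 0 0 -8 0.05; -0.049 -0.082 0 0 0 -10.1 0.05; -0.066 -0.110 0 0 0 -10.1 0.05; -0.080 -0.134 0 0 0 -10.1 0.05; -0.090 -0.150 0 0 0 -10.1 0.05; -0.093 -0.156 0 0 0 -10.1 0.05; -0.093 -0.156 0 0 0 -10.1 0.05; -0.093 -0.156 0 0 0 -10.1 0.05; -0.093 -0.156 0 0 0 -10.1 0.05")

```text
clock: 5.23
position: [0.5826, -0.1716, 0.1558]
tool_rot: [3.141, 0.0, -3.028]
force: [-1.0, 0.6, 0.0]
grip_width: 0.0595
finger_force: 44.0
```

Run:
```python
from h import *
go(.5857,-.1766,.155,96.7)
for n in("wrist","side","scene"):
    c=cam(n); cv2.imwrite(f"pics/{n}2.png",c[0][:,:,::-1])
    for k,z in(("red",.052),("yellow",.155+.0335)):
        for o in tops(c,k,z): print(n,k,z,*o)
```

```text
t 5.23 pos [ 0.5826 -0.1716  0.1558] rot [ 3.1412e+00  1.0000e-04 -3.0284e+00] w 0.0595 shift [-0.0025 -0.0053  0.0008] rz -0.21
wrist red 0.052 [310.  85.] (488.1, -191.1) (87.2, 57.9) 6.6
wrist red 0.052 [636. 354.] (658.3, 100.7) (18.4, 8.3) 24.6
wrist yellow 0.1885 [581.  38.] (474.4, -110.8) (34.4, 14.1) 65.8
wrist yellow 0.1885 [322. 347.] (581.9, -172.5) (59.1, 24.6) -83.9
side red 0.052 [ 51. 130.] (-5.1, 396.4) (168.7, 61.5) -61.6
side red 0.052 [390. 191.] (619.0, 140.1) (60.4, 55.6) -18.6
side red 0.052 [333. 384.] (487.3, -190.6) (88.0, 57.5) 6.7
side red 0.052 [225. 406.] (373.9, -204.6) (88.3, 58.3) 6.6
side yellow 0.1885 [225. 234.] (387.4, -94.0) (29.8, 11.7) 80.9
side yellow 0.1885 [277. 273.] (437.4, -150.8) (53.2, 21.7) 65.8
side yellow 0.1885 [431. 277.] (574.9, -171.1) (58.6, 22.1) 84.3
scene red 0.052 [ 92. 124.] (288.0, -675.9) (143.2, 57.9) 70.4
scene red 0.052 [616. 168.] (9.0, 447.3) (267.1, 84.2) -5.6
scene red 0.052 [ 52. 150.] (448.5, -603.0) (24.1, 7.5) 54.1
scene red 0.052 [  1. 138.] (446.3, -780.4) (18.6, 3.9) 58.3
scene red 0.052 [ 48. 227.] (655.0, -316.7) (162.0, 24.1) 0.2
scene red 0.052 [194. 198.] (490.8, -186.3) (88.4, 58.8) 6.8
scene red 0.052 [349. 322.] (650.6, 160.6) (84.0, 55.9) -18.9
scene yellow 0.1885 [139. 136.] (585.9, -169.9) (52.6, 22.6) -83.0
scene yellow 0.1885 [300. 205.] (667.2, 111.1) (44.2, 17.6) 65.4
scene yellow 0.1885 [376. 210.] (644.6, 178.5) (23.2, 8.9) 82.8
```

View pics/wrist2.png

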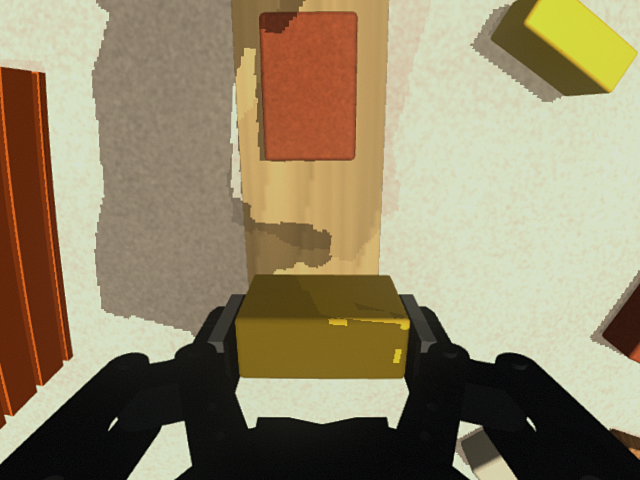

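The wrist view shows the last glued block at (310,85) and the held spacer at (322,347). Their axes are parallel to within about 0.5°, and the row's yaw is 6.6–6.7°.

```bash
python3 -c "
from h import *
go(.5545,-.1825,.030,96.7)"
```

```text
t 5.38 pos [ 0.5828 -0.172   0.1556] rot [ 3.1414e+00  1.0000e-04 -3.0284e+00] w 0.0591 shift [ 0.0294 -0.0073  0.1256] rz -0.22
```

send_rows(plan="0.004 -0.001 0.015 0 0 -0.2 0.05; 0.010 -0.002 0.040 0 0 -0.2 0.05; 0.017 -0.004 0.070 0 0 -0.2 0.05; 0.024 -0.006 0.095 0 0 -0.2 0.05; 0.028 -0.007 0.112 0 0 -0.2 0.05; 0.0294 -0.0073 0.122 0 0 -0.2 0.05; 0.0294 -0.0073 0.1256 0 0 -0.2 0.05; 0.0294 -0.0073 0.1256 0 0 -0.2 0.05; 0.0294 -0.0073 0.1256 0 0 -0.2 0.05; 0.0294 -0.0073 0.1256 0 0 -0.2 0.05")

```text
clock: 6.22
position: [0.5555, -0.1835, 0.0309]
tool_rot: [-3.141, 0.002, -3.026]
force: [-0.0, 0.7, -1.1]
grip_width: 0.0594
finger_force: 43.9
```

Run:
```python
from h import *
go(.5545,-.1825,.030,96.7)
c=cam("wrist"); cv2.imwrite("pics/wrist3.png",c[0][:,:,::-1])
for k,z in(("red",.052),("yellow",.030+.0335)):
    for o in tops(c,k,z): print(k,z,*o)
```

```text
t 6.22 pos [ 0.5555 -0.1835  0.0309] rot [-3.1410e+00  1.7000e-03 -3.0259e+00] w 0.0594 shift [0.0009 0.0011 0.0009] rz -0.07
red 0.052 [341. 147.] (488.2, -191.3) (87.2, 57.9) 6.6
yellow 0.0635 [632.  44.] (446.0, -106.6) (9.6, 4.4) -24.3
yellow 0.0635 [323. 348.] (555.4, -184.5) (59.0, 26.4) -84.2
```

View pics/wrist3.png

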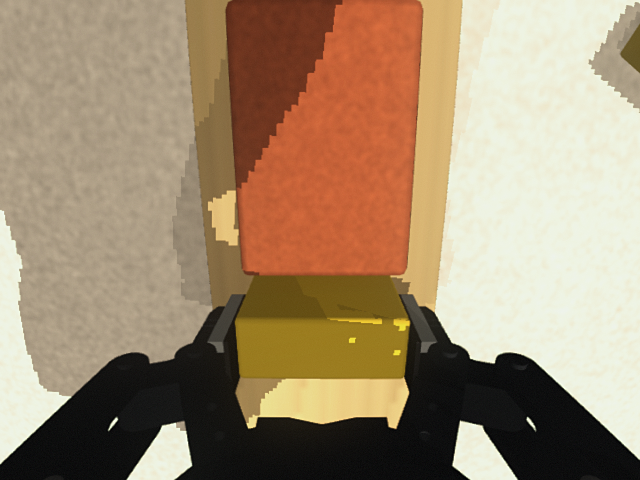

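The wrist view shows about a 10 mm gap between the glued block's end (row 273) and the held spacer. The lateral offset is about 1 mm, so I correct that, lower the spacer and creep in.

send_rows(plan="0.001 0.001 0.003 0 0 0 0.05; 0.003 0.001 0.007 0 0 0 0.05; 0.005 0.001 0.0105 0 0 0 0.05; 0.006 0.001 0.0105 0 0 0 0.05; 0.007 0.001 0.0105 0 0 0 0.05; 0.007 0.001 0.0105 0 0 0 0.05; 0.007 0.001 0.0105 0 0 0 0.05")

```text
clock: 6.85
position: [0.5473, -0.1834, 0.0192]
tool_rot: [3.142, -0.0, -3.026]
force: [0.0, -0.5, -1.0]
grip_width: 0.0595
finger_force: 44.0
```

send_rows(plan="0.0005 0 0 0 0 0 0.05; 0.001 0 0 0 0 0 0.05; 0.0015 0 0 0 0 0 0.05; 0.002 0 0 0 0 0 0.05; 0.002 0 0 0 0 0 0.05; 0.002 0 0 0 0 0 0.05")

```text
clock: 7.35
position: [0.5461, -0.1835, 0.0193]
tool_rot: [-3.141, 0.001, -3.026]
force: [4.6, 0.1, -4.0]
grip_width: 0.0592
finger_force: 44.0
```

Contact with the block shows as 4.6 N. Now down onto the board.

send_rows(plan="0 0 0.0004 0 0 0 0.05; 0 0 0.0008 0 0 0 0.05; 0 0 0.0012 0 0 0 0.05; 0 0 0.0012 0 0 0 0.05; 0 0 0.0012 0 0 0 0.05")

```text
clock: 7.77
position: [0.5461, -0.1836, 0.0185]
tool_rot: [-3.141, 0.001, -3.026]
force: [3.9, 2.5, 8.4]
grip_width: 0.0593
finger_force: 45.4
```

send_rows(plan="0 0 0 0 0 0 0.06; 0 0 0 0 0 0 0.062; 0 0 0 0 0 0 0.066; 0 0 0 0 0 0 0.070; 0 0 0 0 0 0 0.072; 0 0 0 0 0 0 0.072; 0 0 0 0 0 0 0.072")

```text
clock: 8.35
position: [0.5454, -0.1837, 0.0179]
tool_rot: [-3.142, -0.0, -3.026]
force: [0.7, -0.8, -0.5]
grip_width: 0.0717
finger_force: 0.0
```

send_rows(plan="0 0 -0.008 0 0 0 0.072; 0 0 -0.025 0 0 0 0.072; 0 0 -0.050 0 0 0 0.072; 0 0 -0.080 0 0 0 0.072; 0 0 -0.110 0 0 0 0.085; 0 0 -0.130 0 0 0 0.085; -0.02 0 -0.140 0 0 0 0.085; -0.04 0 -0.140 0 0 0 0.085; -0.04 0 -0.140 0 0 0 0.085; -0.04 0 -0.140 0 0 0 0.085")

```text
clock: 9.18
position: [0.5857, -0.1787, 0.1584]
tool_rot: [-3.142, 0.0, -3.026]
force: [0.1, -0.1, 0.0]
grip_width: 0.0848
finger_force: 0.0
```

Run:
```python
from h import *
go(.637,.154,.20,71.3)
c=cam("wrist"); cv2.imwrite("pics/wrist4.png",c[0][:,:,::-1])
for k,z in(("red",.052),("yellow",.052)):
    for o in tops(c,k,z): print(k,z,*o)
```

```text
t 9.18 pos [ 0.5857 -0.1787  0.1584] rot [-3.1415e+00  4.0000e-04 -3.0255e+00] w 0.0848 shift [-0.0896  0.3245 -0.0415] rz 25.35
red 0.052 [322.  82.] (487.9, -191.1) (87.3, 57.8) 6.5
red 0.052 [638. 352.] (659.6, 98.1) (8.9, 3.7) 24.7
yellow 0.052 [590.  38.] (434.5, -23.2) (77.2, 31.7) 65.9
yellow 0.052 [252.  76.] (488.2, -235.1) (37.0, 6.2) 5.9
yellow 0.052 [313. 185.] (558.0, -184.8) (62.3, 48.3) -83.4
yellow 0.052 [324. 278.] (620.5, -174.9) (22.4, 10.9) 7.0
```

View pics/wrist4.png

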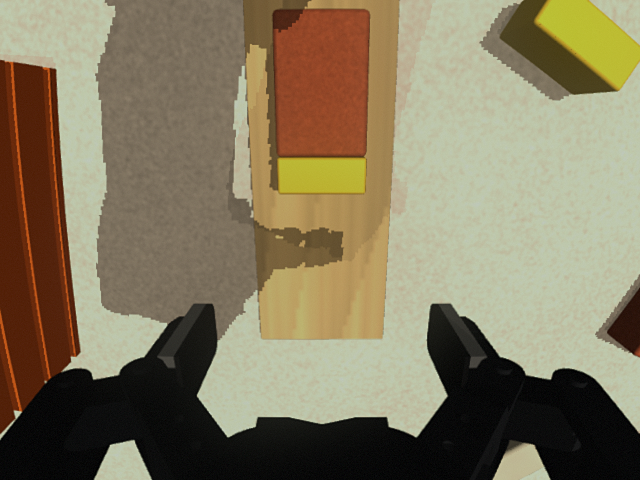

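The wrist view shows the spacer at (322,175), standing flush and centred against the last block (edge at row 157). Next is the clay block.

send_rows(plan="-0.005 0.020 -0.010 0 0 2 0.085; -0.014 0.052 -0.020 0 0 6 0.085; -0.023 0.084 -0.030 0 0 10 0.085; -0.032 0.116 -0.040 0 0 14 0.085; -0.041 0.148 -0.041 0 0 18 0.085; -0.050 0.180 -0.041 0 0 22 0.085; -0.059 0.212 -0.041 0 0 25.3 0.085; -0.068 0.244 -0.041 0 0 25.3 0.085; -0.076 0.274 -0.041 0 0 25.3 0.085; -0.083 0.300 -0.041 0 0 25.3 0.085")

```text
clock: 10.07
position: [0.6325, 0.1305, 0.199]
tool_rot: [-3.141, -0.001, 2.816]
force: [-0.0, 0.6, -0.5]
grip_width: 0.085
finger_force: 0.0
```

Run:
```python
from h import *
go(.637,.154,.20,71.3)
```

```text
t 10.07 pos [0.6325 0.1305 0.199 ] rot [-3.1415e+00 -6.0000e-04  2.8160e+00] w 0.085 shift [ 0.0032  0.0237 -0.001 ] rz 0.05
```

send_rows(plan="0.003 0.010 0 0 0 0 0.085; 0.003 0.018 0 0 0 0 0.085; 0.003 0.020 0 0 0 0 0.085; 0.003 0.020 0 0 0 0 0.085; 0.003 0.020 0 0 0 0 0.085; 0.003 0.020 0 0 0 0 0.085")

```text
clock: 10.57
position: [0.6368, 0.1468, 0.1991]
tool_rot: [-3.141, 0.0, 2.814]
force: [-0.7, -1.1, 0.1]
grip_width: 0.085
finger_force: 0.0
```

Run:
```python
from h import *
c=cam("wrist")
o=min(tops(c,"red",.04),key=lambda o:abs(o[1][0]-637)+abs(o[1][1]-154)); print(o)
go(o[1][0]/1e3,o[1][1]/1e3,.0055,o[3]+90)
```

```text
(array([330., 209.]), (636.5, 152.9), (87.6, 57.5), -19.0)
t 10.62 pos [0.6367 0.1471 0.1991] rot [-3.1412e+00  1.0000e-04  2.8138e+00] w 0.0847 shift [0.0021 0.0055 0.1936] rz 0.22
```

send_rows(plan="0.002 0.003 0.020 0 0 0.2 0.085; 0.002 0.0055 0.055 0 0 0.2 0.085; 0.002 0.0055 0.092 0 0 0.2 0.085; 0.002 0.0055 0.130 0 0 0.2 0.085; 0.002 0.0055 0.160 0 0 0.2 0.085; 0.002 0.0055 0.180 0 0 0.2 0.085; 0.002 0.0055 0.190 0 0 0.2 0.085; 0.002 0.0055 0.1935 0 0 0.2 0.085; 0.002 0.0055 0.1935 0 0 0.2 0.085; 0.002 0.0055 0.1935 0 0 0.2 0.085", grip_force=70)

```text
clock: 11.45
position: [0.6374, 0.1542, 0.0068]
tool_rot: [3.141, 0.001, 2.812]
force: [-0.1, -0.6, 1.1]
grip_width: 0.0851
finger_force: 0.0
```

send_rows(plan="0 0 0 0 0 0 0.07; 0 0 0 0 0 0 0.06; 0 0 0 0 0 0 0.05; 0 0 0 0 0 0 0.05; 0 0 0 0 0 0 0.05; 0 0 0 0 0 0 0.05; 0 0 0 0 0 0 0.05; 0 0 0 0 0 0 0.05", grip_force=70)

```text
clock: 12.12
position: [0.6372, 0.1543, 0.007]
tool_rot: [3.141, 0.001, 2.812]
force: [-2.8, -1.9, 13.2]
grip_width: 0.0592
finger_force: 75.6
```

send_rows(plan="0 0 -0.010 0 0 0 0.05; 0 0 -0.030 0 0 0 0.05; 0 0 -0.060 0 0 0 0.05; 0 0 -0.090 0 0 0 0.05; 0 0 -0.115 0 0 0 0.05; 0 0 -0.130 0 0 0 0.05; 0 0 -0.130 0 0 0 0.05")

```text
clock: 12.7
position: [0.6382, 0.1547, 0.1398]
tool_rot: [3.138, 0.004, 2.812]
force: [0.5, 0.6, -3.8]
grip_width: 0.0594
finger_force: 77.1
```

Run:
```python
from h import *
import math
a=math.radians(6.65); d=45+25+45+35
go((488.1+d*math.cos(a))/1e3,(-191.1+d*math.sin(a))/1e3,.14,96.65)
```

```text
t 12.7 pos [0.6382 0.1547 0.1398] rot [3.1383 0.0044 2.8117] w 0.0594 shift [-0.1054 -0.3111 -0.0007] rz -25.55
```

send_rows(plan="-0.006 -0.018 0 0 0 -2 0.05; -0.016 -0.046 0 0 0 -6 0.05; -0.026 -0.075 0 0 0 -10 0.05; -0.036 -0.104 0 0 0 -14 0.05; -0.046 -0.133 0 0 0 -18 0.05; -0.056 -0.162 0 0 0 -22 0.05; -0.066 -0.191 0 0 0 -25.5 0.05; -0.076 -0.220 0 0 0 -25.5 0.05; -0.086 -0.249 0 0 0 -25.5 0.05; -0.094 -0.274 0 0 0 -25.5 0.05")

```text
clock: 13.53
position: [0.636, -0.1378, 0.1348]
tool_rot: [-3.141, -0.001, -3.027]
force: [0.8, 0.0, -3.1]
grip_width: 0.0588
finger_force: 76.8
```

Run:
```python
from h import *
import math
a=math.radians(6.65); d=45+25+45+35
go((488.1+d*math.cos(a))/1e3,(-191.1+d*math.sin(a))/1e3,.14,96.65)
```

```text
t 13.53 pos [ 0.636  -0.1378  0.1348] rot [-3.1415e+00 -1.1000e-03 -3.0272e+00] w 0.0588 shift [ 0.003  -0.0358 -0.0052] rz -0.1
```

send_rows(plan="0.001 -0.012 0 0 0 -0.1 0.05; 0.002 -0.025 0 0 0 -0.1 0.05; 0.003 -0.032 0 0 0 -0.1 0.05; 0.003 -0.034 0.015 0 0 -0.1 0.05; 0.003 -0.034 0.035 0 0 -0.1 0.05; 0.003 -0.034 0.055 0 0 -0.1 0.05; 0.003 -0.034 0.075 0 0 -0.1 0.05; 0.003 -0.034 0.080 0 0 -0.1 0.05; 0.003 -0.034 0.080 0 0 -0.1 0.05; 0.003 -0.034 0.080 0 0 -0.1 0.05")

```text
clock: 14.37
position: [0.6381, -0.1689, 0.056]
tool_rot: [3.141, 0.0, -3.024]
force: [0.2, 0.5, -3.2]
grip_width: 0.0592
finger_force: 76.6
```

Run:
```python
from h import *
import math
a=math.radians(6.65); d=45+25+45+35
go((488.1+d*math.cos(a))/1e3,(-191.1+d*math.sin(a))/1e3,.0,96.65)
z=observe()["position"][2]
c=cam("wrist"); cv2.imwrite("pics/wrist5.png",c[0][:,:,::-1])
for k,zz in(("red",.052),("red",z+.033),("yellow",.052)):
    for o in tops(c,k,zz): print(k,round(zz,3),*o)
```

```text
t 14.37 pos [ 0.6381 -0.1689  0.056 ] rot [ 3.1414e+00  2.0000e-04 -3.0238e+00] w 0.0592 shift [ 0.0016 -0.0046  0.056 ] rz 0.1
red 0.052 [314.  17.] (526.7, -186.5) (57.2, 11.2) -83.2
red 0.052 [331. 267.] (627.3, -170.8) (77.1, 45.7) -83.3
red 0.089 [314.  17.] (535.6, -184.6) (42.8, 8.4) -83.2
red 0.089 [331. 267.] (610.8, -172.9) (57.7, 34.2) -83.3
yellow 0.052 [338. 104.] (559.4, -179.0) (66.0, 53.8) -82.3
```

View pics/wrist5.png

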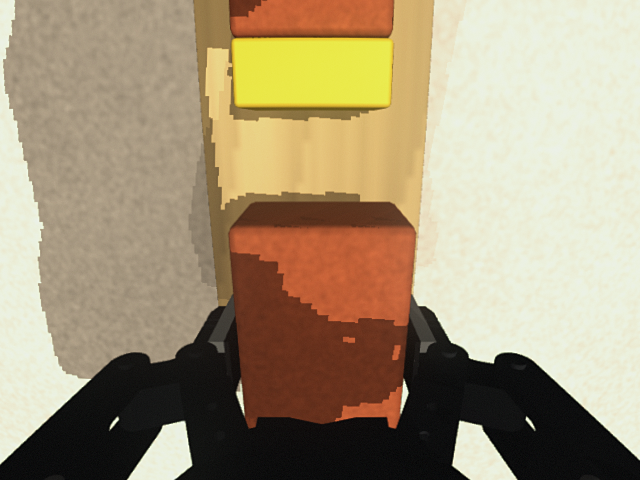

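The wrist view shows the spacer with its near edge at row 106 (x 232–392). The held block's top front edge is at row 228 (x 230–415). I convert these to gap and lateral offset.

Run:
```python
from h import *
import math
a=math.radians(6.65); u=np.array([math.cos(a),math.sin(a)]); v=np.array([-u[1],u[0]]); o=np.array([488.1,-191.1])
c=cam("wrist"); z=observe()["position"][2]
f=lambda p,z:[((w@u).round(1),(w@v).round(1)) for w in cast(c,p,z)*1000-o]
print("spacer",f([(232,106),(392,106),(233,39),(392,38)],.052))
for zz in(z+.0335,): print("block",f([(230,228),(415,228),(245,415),(401,415)],zz))
print("tcp",[(q.round(1)) for q in ((observe()["position"][:2]*1000-o)@u,(observe()["position"][:2]*1000-o)@v)])
```

```text
spacer [(np.float64(70.0), np.float64(-30.7)), (np.float64(70.0), np.float64(29.9)), (np.float64(46.4), np.float64(-29.1)), (np.float64(46.1), np.float64(28.8))]
block [(np.float64(107.0), np.float64(-24.8)), (np.float64(107.0), np.float64(32.0)), (np.float64(179.6), np.float64(-25.2)), (np.float64(179.6), np.float64(33.0))]
tcp [np.float64(151.9), np.float64(4.2)]
```

send_rows(plan="0.003 -0.001 0.005 0 0 0 0.05; 0.008 -0.002 0.012 0 0 0 0.05; 0.014 -0.004 0.020 0 0 0 0.05; 0.020 -0.004 0.027 0 0 0 0.05; 0.025 -0.004 0.032 0 0 0 0.05; 0.029 -0.004 0.0345 0 0 0 0.05; 0.031 -0.004 0.0345 0 0 0 0.05; 0.031 -0.004 0.0345 0 0 0 0.05; 0.031 -0.004 0.0345 0 0 0 0.05; 0.031 -0.004 0.0345 0 0 0 0.05")

```text
clock: 15.3
position: [0.6079, -0.177, 0.0214]
tool_rot: [-3.141, 0.001, -3.024]
force: [-0.4, 0.5, -3.7]
grip_width: 0.059
finger_force: 76.7
```

Run:
```python
from h import *
import math
a=math.radians(6.65); u=np.array([math.cos(a),math.sin(a)]); v=np.array([-u[1],u[0]]); o=np.array([488.1,-191.1])
s=observe(); c=cam("wrist"); cv2.imwrite("pics/wrist6.png",c[0][:,:,::-1])
w=s["position"][:2]*1000-o; print("tcp",w@u,w@v,s["position"][2],s["tool_rot"],s["force"])
```

```text
tcp 120.64258492754587 0.0956341398837246 0.021373301553217903 [-3.14138793e+00  7.99536137e-04 -3.02429980e+00] [-0.36454855  0.51277397 -3.65768599]
```

View pics/wrist6.png

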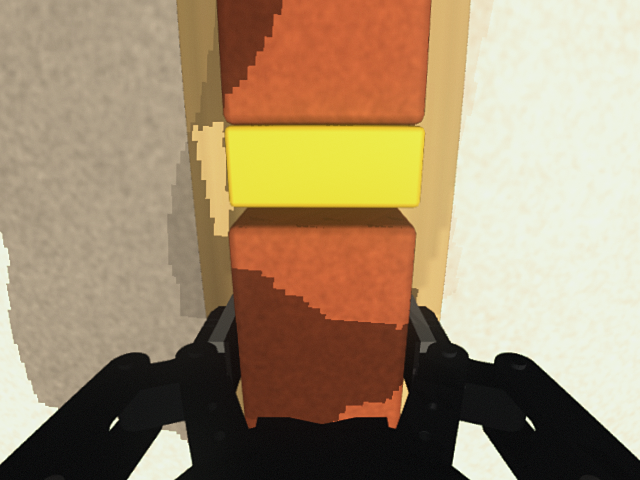

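The wrist view shows the row's centreline at x≈325.5 and the block's at ≈322.5, so the block needs about 0.9 mm along +y. The remaining gap is about 5–6 mm.

send_rows(plan="0.001 0.0008 0.0008 0 0 0 0.05; 0.002 0.0008 0.001 0 0 0 0.05; 0.003 0.0008 0.001 0 0 0 0.05; 0.004 0.0008 0.001 0 0 0 0.05; 0.004 0.0008 0.001 0 0 0 0.05; 0.004 0.0008 0.001 0 0 0 0.05")

```text
clock: 15.85
position: [0.6033, -0.1768, 0.02]
tool_rot: [-3.142, -0.0, -3.025]
force: [-0.2, 0.0, -3.1]
grip_width: 0.0589
finger_force: 76.7
```

send_rows(plan="0.0004 0 0 0 0 0 0.05; 0.0008 0 0 0 0 0 0.05; 0.0012 0 0 0 0 0 0.05; 0.0012 0 0 0 0 0 0.05; 0.0012 0 0 0 0 0 0.05")

```text
clock: 16.27
position: [0.6026, -0.1769, 0.0201]
tool_rot: [-3.141, 0.001, -3.024]
force: [3.3, 0.1, -4.8]
grip_width: 0.0591
finger_force: 76.8
```

send_rows(plan="0.0002 0 0.0004 0 0 0 0.05; 0.0002 0 0.0008 0 0 0 0.05; 0.0002 0 0.0012 0 0 0 0.05; 0.0002 0 0.0014 0 0 0 0.05; 0.0002 0 0.0014 0 0 0 0.05")

```text
clock: 16.68
position: [0.6026, -0.1769, 0.0191]
tool_rot: [-3.141, 0.001, -3.024]
force: [4.2, 1.8, 3.7]
grip_width: 0.059
finger_force: 78.0
```

send_rows(plan="0 0 0.0003 0 0 0 0.06; 0 0 0.0003 0 0 0 0.062; 0 0 0.0003 0 0 0 0.066; 0 0 0.0003 0 0 0 0.070; 0 0 0.0003 0 0 0 0.072; 0 0 0.0003 0 0 0 0.072; 0 0 0.0003 0 0 0 0.072")

```text
clock: 17.27
position: [0.6018, -0.1769, 0.0182]
tool_rot: [3.142, -0.0, -3.025]
force: [-0.4, -0.3, 0.3]
grip_width: 0.0724
finger_force: 0.0
```

send_rows(plan="0 0 -0.008 0 0 0 0.072; 0 0 -0.025 0 0 0 0.072; 0 0 -0.050 0 0 0 0.072; 0 0 -0.080 0 0 0 0.072; 0 0 -0.110 0 0 0 0.072; 0 0 -0.140 0 0 0 0.072; -0.02 0 -0.160 0 0 0 0.072; -0.04 0 -0.170 0 0 0 0.072; -0.05 0 -0.170 0 0 0 0.072; -0.05 0 -0.170 0 0 0 0.072")

```text
clock: 18.1
position: [0.6534, -0.1703, 0.1895]
tool_rot: [-3.141, 0.002, -3.023]
force: [-0.4, -0.1, -0.5]
grip_width: 0.0716
finger_force: 0.0
```

Run:
```python
from h import *
print(observe()["force"])
for n in("wrist","side"):
    c=cam(n); cv2.imwrite(f"pics/{n}7.png",c[0][:,:,::-1])
    for k,z in(("red",.052),("yellow",.052)):
        for o in tops(c,k,z): print(n,k,*o)
a=cv2.imread("pics/wrist7.png")[:,100:500];b=cv2.imread("pics/side7.png")[240:480,140:540]
cv2.imwrite("pics/both7.png",np.hstack([a,cv2.copyMakeBorder(b,0,240,0,0,cv2.BORDER_CONSTANT)]))
```

```text
[-0.35023412 -0.14533049 -0.54020477]
wrist red [321.  25.] (515.2, -187.8) (57.0, 32.7) -83.2
wrist red [322. 152.] (602.2, -177.2) (86.5, 56.7) 6.8
wrist red [ 75. 267.] (717.2, -373.9) (15.1, 2.7) -5.6
wrist yellow [257.  41.] (530.0, -230.6) (52.6, 6.7) 6.4
wrist yellow [565.   3.] (476.4, -20.4) (22.7, 6.6) -79.1
wrist yellow [321.  72.] (545.6, -184.2) (59.4, 23.4) -83.2
side red [ 54. 135.] (12.0, 391.3) (124.7, 92.9) -83.8
side red [432. 365.] (601.2, -177.1) (87.5, 57.0) 6.4
side red [335. 382.] (487.4, -190.7) (88.2, 57.7) 6.6
side red [225. 405.] (374.0, -204.6) (88.5, 58.1) 6.5
side yellow [225. 234.] (361.6, 58.8) (42.9, 16.9) 80.9
side yellow [277. 273.] (433.5, -23.0) (76.5, 31.3) 65.7
side yellow [384. 375.] (544.3, -183.5) (59.2, 24.3) -83.7
```

View pics/both7.png

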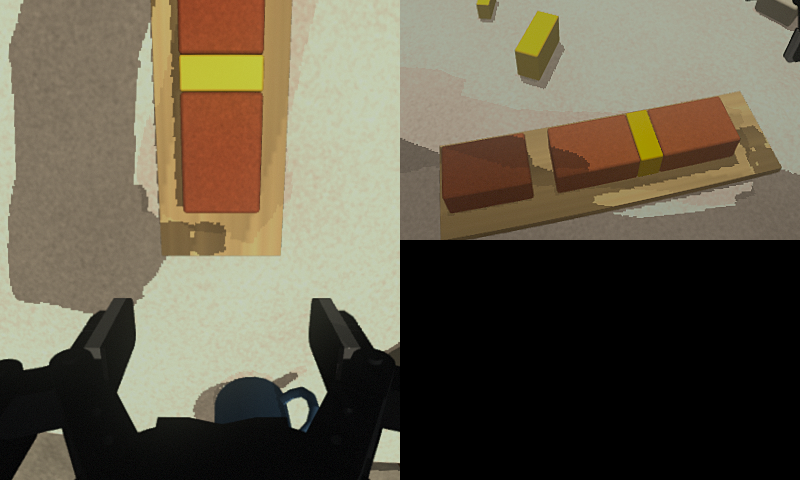

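The combined view shows the spacer tight between the glued block and the laid block, in line and flat. The side view gives 114.6 mm between block centres against 115 expected, with yaw within 0.3°. The gripper is clear, so I hand in.

```bash
python3 -c "
from workcell import bot
print(bot.job_done())"
```

```text
the job is handed in; nothing more can be done
None
```

The job is handed in: the middle-sized spacer stands in the joint, the clay block lies end-on against it in line with the row (within about 1 mm and 0.3° by the cameras), and the grey block was not touched.

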